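# Put the cordless vacuum kit back in the hall cupboard

### The job

Put the cordless vacuum's kit in order: press the catch on the charging cradle, take the charged battery pack out and lay it upright in the wooden tray, then slide the spent pack into the cradle until the catch clicks up behind it. Hang every vacuum nozzle lying on the bench by its eye inside a snap hook on the rack, one to a hook, each pushed in past the sprung gate so that it hangs freely inside. Leave the other things on the bench where they are.

Things in the scene. Friction and masses are not known exactly. Their poses are not given: they have to be found in the camera images.
- pack_charged: The charged battery pack, black, starts locked in the cradle, its centre at cradle x = +43. 110 mm long (x), 64 wide (y), 58 high, 550 g: a flat foot 110 x 64 x 8 with a body 104 x 46 on it, which is what to grip. Origin in the middle of the underside. Either end may lead.
- pack_spent: The spent battery pack, same make, standing upright on the bench. 110 mm long (x), 64 wide (y), 58 high, 550 g: a flat foot 110 x 64 x 8 with a body 104 x 46 on it, which is what to grip. Origin in the middle of the underside. Either end may lead.
- cradle: Grey charging cradle fixed to the bench, 225 x 92 mm. Origin on the bench, +x the way a pack slides in, y across. Floor 14 above the bench. x -100 to +14: open apron where a pack is set down from above; one centred at x = -34 clears the lips. Home is pack centre at x = +43; it can be pushed on to a stop at +49. End wall at x = +104, 66 above the bench. Packs go in and out only by sliding along x.
- channel (a point): Start of the cradle's channel, on the floor at cradle x = +40. Channel x +40 to +104, 68 wide, flared mouth from x = +14, lips flared up from +28. Its two side lips (underside 10.5, top 16.5 mm above the floor, 51 apart) hold a pack's foot down.
- ejector_face (a point): Steel ejector plate at the channel's end; sprung, it pushes on the pack's leading end over the last 22 mm of its way (5 to 8 N; with friction, sliding home takes up to about 25 N) and drives a home pack back against the catch tooth.
- catch_pad (a point): Top middle of the catch's steel press pad, 26 x 30 mm, on the apron at cradle x = -68, 8 above its floor. Its tooth (front face at x = -12) is one piece with it. Pressed straight down 9 mm (5 to 10 N) the tooth sinks and the ejector slides the pack about 20 back over it; the pack then stays free when the pad is let go. A pack's weight holds pad and tooth down; once it is past, they spring up.
- catch (a joint): How far the catch is pressed: 0 up (locking), 0.009 m fully down.
- tray: Open wooden tray fixed to the bench, 190 (x) x 170 (y) x 45 mm high, wall and floor 7 thick. Origin in the middle of its underside.
- rack: Wooden rack fixed to the bench: a rail 420 mm along y (275 to 325 above the bench, front face at x = -1) on two posts at y = +-200, with three steel snap hooks on the side facing the robot (-x), at y = +120, 0, -120. Origin on the bench under the middle. Each hook: 8 mm wire, a spine at x = -10, a level bowl towards -x, an upturned nose. See hook1 and nose2.
- nose2 (a point): Upper end of the middle hook's nose, rack x = -66, 289 mm above the bench; the others are alike. A sprung gate, pivoted near the rail at x = -16, z 286, closes the mouth from spine to nose, swinging only down and in (2 to 6 N). Lower a level eye over the nose, its far side pressing the gate: it is inside at eye height 235 or less; the gate shuts over it and the released nozzle swings down.
- hook1 (a point): Middle of the bowl of the left (y = +120) hook, on the wire's centre line, 222 mm above the bench, at rack x = -45. Axes as the rack's.
- hook2 (a point): Middle of the bowl of the middle hook, on the wire's centre line, 222 mm above the bench, at rack x = -45. Axes as the rack's.
- hook3 (a point): Middle of the bowl of the right (y = -120) hook, on the wire's centre line, 222 mm above the bench, at rack x = -45. Axes as the rack's.
- nozzle_crevice: Crevice nozzle, grey, narrow black snout 22 wide, 163 mm long. Lies flat, 28 thick, same either way up. Origin at mid-length on its underside; x runs along it to the eye. Grip section x -34 to +32, 34 wide. Eye: rigid ring in the nozzle's flat plane, centre x = +55, height 14, hole 38, bar 8 thick. 150 g. May be absent.
- nozzle_crevice_eye (a point): Centre of that nozzle's eye.
- nozzle_brush: Brush nozzle, grey, cross head 70 wide with black bristle block, 162 mm long. Lies flat, 28 thick, same either way up. Origin at mid-length on its underside; x runs along it to the eye. Grip section x -34 to +32, 34 wide. Eye: rigid ring in the nozzle's flat plane, centre x = +55, height 14, hole 38, bar 8 thick. 150 g. May be absent.
- nozzle_brush_eye (a point): Centre of that nozzle's eye.
- nozzle_round: Round nozzle, grey, disc head 68 across, 162 mm long. Lies flat, 28 thick, same either way up. Origin at mid-length on its underside; x runs along it to the eye. Grip section x -34 to +32, 34 wide. Eye: rigid ring in the nozzle's flat plane, centre x = +55, height 14, hole 38, bar 8 thick. 150 g. May be absent.
- nozzle_round_eye (a point): Centre of that nozzle's eye.
- jar: Bystander, loose: a jar, 60 across, 75 high. Origin in the middle of its underside. Leave it where it is.
- tin: Bystander, loose: a flat brass tin, 68 across, 26 high. Origin in the middle of its underside. Leave it where it is.
There are look-alikes about, which are no part of the job. Leave any yellow look-alike of the nozzle_crevice alone.

How it is judged:
On the way, in this order (a step that is already met when the one before it is completed fails the run):
1. the charged pack is out of the cradle (horizontal distance between pack_charged and cradle above 0.12 m), for 0.2 s.
2. the spent pack is home in the cradle with the catch up behind it (x of pack_spent in the frame of cradle between 0.038 and 0.0495 m and y of pack_spent in the frame of cradle between -0.005 and 0.005 m and z of pack_spent in the frame of cradle below 0.019 m and angle between pack_spent's own z axis and vertical below 0.08 rad and value of joint catch below 0.0025 m), for 0.2 s.
At the end, for the whole second after the job is handed in: Charged pack upright on the tray floor; spent pack home in the cradle (centre at x 38 to 49.5 mm) with the catch up (within 2.5 mm); every nozzle present hardly swinging (under 0.35 m/s), eye centre within 50 mm of a bowl's middle, one to a hook, its own middle over 35 mm below (all of step 2 and x of pack_charged in the frame of tray between -0.075 and 0.075 m and y of pack_charged in the frame of tray between -0.065 and 0.065 m and z of pack_charged in the frame of tray below 0.02 m and angle between pack_charged's own z axis and vertical below 0.12 rad and linear speed of pack_charged below 0.05 m/s and ((x of nozzle_crevice_eye in the frame of hook1 between -0.05 and 0.05 m and y of nozzle_crevice_eye in the frame of hook1 between -0.022 and 0.022 m and z of nozzle_crevice_eye in the frame of hook1 between -0.03 and 0.02 m and z of nozzle_crevice in the frame of hook1 below -0.035 m) or (x of nozzle_crevice_eye in the frame of hook2 between -0.05 and 0.05 m and y of nozzle_crevice_eye in the frame of hook2 between -0.022 and 0.022 m and z of nozzle_crevice_eye in the frame of hook2 between -0.03 and 0.02 m and z of nozzle_crevice in the frame of hook2 below -0.035 m) or (x of nozzle_crevice_eye in the frame of hook3 between -0.05 and 0.05 m and y of nozzle_crevice_eye in the frame of hook3 between -0.022 and 0.022 m and z of nozzle_crevice_eye in the frame of hook3 between -0.03 and 0.02 m and z of nozzle_crevice in the frame of hook3 below -0.035 m)) and linear speed of each of nozzle_crevice, nozzle_brush, nozzle_round below 0.35 m/s and ((x of nozzle_brush_eye in the frame of hook1 between -0.05 and 0.05 m and y of nozzle_brush_eye in the frame of hook1 between -0.022 and 0.022 m and z of nozzle_brush_eye in the frame of hook1 between -0.03 and 0.02 m and z of nozzle_brush in the frame of hook1 below -0.035 m) or (x of nozzle_brush_eye in the frame of hook2 between -0.05 and 0.05 m and y of nozzle_brush_eye in the frame of hook2 between -0.022 and 0.022 m and z of nozzle_brush_eye in the frame of hook2 between -0.03 and 0.02 m and z of nozzle_brush in the frame of hook2 below -0.035 m) or (x of nozzle_brush_eye in the frame of hook3 between -0.05 and 0.05 m and y of nozzle_brush_eye in the frame of hook3 between -0.022 and 0.022 m and z of nozzle_brush_eye in the frame of hook3 between -0.03 and 0.02 m and z of nozzle_brush in the frame of hook3 below -0.035 m)) and ((x of nozzle_round_eye in the frame of hook1 between -0.05 and 0.05 m and y of nozzle_round_eye in the frame of hook1 between -0.022 and 0.022 m and z of nozzle_round_eye in the frame of hook1 between -0.03 and 0.02 m and z of nozzle_round in the frame of hook1 below -0.035 m) or (x of nozzle_round_eye in the frame of hook2 between -0.05 and 0.05 m and y of nozzle_round_eye in the frame of hook2 between -0.022 and 0.022 m and z of nozzle_round_eye in the frame of hook2 between -0.03 and 0.02 m and z of nozzle_round in the frame of hook2 below -0.035 m) or (x of nozzle_round_eye in the frame of hook3 between -0.05 and 0.05 m and y of nozzle_round_eye in the frame of hook3 between -0.022 and 0.022 m and z of nozzle_round_eye in the frame of hook3 between -0.03 and 0.02 m and z of nozzle_round in the frame of hook3 below -0.035 m)) and distance between nozzle_crevice_eye and nozzle_brush_eye above 0.07 m and distance between each of nozzle_crevice_eye, nozzle_brush_eye and nozzle_round_eye above 0.07 m); the robot touches nothing.
It fails at once if a bystander is pushed more than 7 cm away or tipped over (distance of any of jar, tin from where it was at the start of the episode above 0.07 m or angle between any of jar, tin's own z axis and vertical above 0.7 rad).
Of nozzle_crevice, nozzle_brush, nozzle_round only 2 to 3 are there at a start; the rules pass over those that are not, and their reading is None.
At some moment in a run one of nozzle_crevice, nozzle_brush, nozzle_round may be knocked a few centimetres aside while the robot is not near it.
It also fails if it takes over 208 s, if anything falls off the work surface, if the arm or the gripper's body presses on something with over 40 N, if the wrist force passes 120 N, or if a joint passes its speed limit or range.

### The arm

A 6-joint arm with a two-finger parallel gripper is mounted at the origin on the work surface. World frame = base frame: x ahead of the robot, y to its left, z up, the work surface at z = 0. Lengths are in m, angles in rad, forces in N, time in s.
With the tool pointing down it reaches from about 0.35 to 0.975 m from the base axis. Payload 7.1 kg.
Tool frame: the origin (TCP) lies midway between the tips of the shut fingers; the grasp point (between the pads) lies 19 mm behind it; z points along the fingers, x is the direction in which the jaws open and shut, and the axes are right-handed (so a half turn about z gives the same grasp; the last joint's range is limited). The gripper opens to 88 mm and grips with 3 to 60 N. Pads are 20 mm wide; open, the fingers measure 115 mm over their backs; the gripper's body (75 mm by 178 mm) begins 61 mm behind the grasp point.
Start: joints at [1.181, 0.423, 1.63, -0, 1.089, -0.019], TCP at [0.226, 0.583, 0.223] pointing down, gripper open.
Joint ranges: [-3, 3], [-0.9, 2.11], [0.09, 2.58], [-1.31, 4.45], [0.11, 2.69], [-2.54, 2.54]. Speed limits (rad/s): [2.39, 2.39, 3.01, 3.14, 3.14, 3.14].

### API

Orientations are given as a unit quaternion [w, x, y, z].
In Python, from station import move_pose, movel, movej, command_gripper, wait, inverse_kinematics, read_camera, camera_info, MotionError, job_done, get_time, get_joint_pos, get_qvel, get_effort, get_tcp_pos, get_ee_rot, get_ft_force, get_ft_torque, get_grip_width gives the robot as it stands. Calls block until the motion is done:
- move_pose(position, orientation): joint-space move of the TCP to a pose.
- movel(position, frame=None, v=0.15, until_force=None): straight line of the TCP; frame=None keeps the orientation; v is the mean speed in m/s. With until_force (N) it stops when the force on the tool has changed by that much, and returns True; else False.
- movej(angles): joint-space move.
- command_gripper(opening): opening from 0.0 (shut) to 1.0 (fully open); the grip force is fixed at half the most; returns when the fingers have stopped.
- wait(seconds).
- inverse_kinematics(position, orientation): joint angles nearest the present ones, or None.
- read_camera(name): name is "scene" or "top" or "wrist"; returns the picture (400x640x3 uint8, red, green, blue); there is no depth.
- camera_info(name): a dict with "intrinsics" (3x3 intrinsics, pixels), "T" (4x4, takes a point from camera to world coordinates); the wrist camera has in their place "tool_from_camera" (4x4, takes a point from camera to tool coordinates, whose origin is the TCP and whose axes are the tool frame's). Camera axes: x right, y up, looking along -z (the intrinsics and any distortion apply to the point x, -y, -z); pixel columns grow to the right and rows downward; lengths in m; the calibration is good to about 2 mm. A picture is of the moment at which its call begins: read the wrist's pose just before it. camera_info takes no time and is no camera call.
A pose or a line that the arm cannot do raises MotionError and nothing moves.
- job_done(): hands the job in, once; it reports no verdict.
Readings, each from a call of its own:
- get_time(): time.
- get_joint_pos(): joint angles.
- get_qvel(): joint speeds.
- get_effort(): joint torques, N m.
- get_tcp_pos(): TCP position.
- get_ee_rot(): TCP orientation.
- get_ft_force(): force on the tool from outside, world axes, zero at the start.
- get_ft_torque(): the same for the moment, N m.
- get_grip_width(): opening from 0.0 (shut) to 1.0 (fully open).
Only numpy, scipy, OpenCV 4.12 (cv2) and the standard library are available. Lean on these libraries where they do the work, as an engineer would, in place of code of your own. Each camera call takes 0.05 s, during which the arm holds its last target. There are 200 camera calls.

## Working session

There is one attempt and no reset: what is moved stays moved. The work goes in short steps, each a Python script; the robot and the scene stay as the last script left them, time stands still between calls to the robot, and variables do not carry over. Pictures are saved under pics/ and viewed, about 12 in all and at most 16, crops included, and the job is handed in when it is done.

```bash
ls; mkdir -p pics
python3 - <<'E'
from station import *
import cv2,numpy as np
np.set_printoptions(precision=4,suppress=True)
for n in("top","scene"):
    im=read_camera(n); cv2.imwrite(f"pics/{n}0.png",im[:,:,::-1]); i=camera_info(n); print(n,i)
print(camera_info("wrist"),get_time(),get_ee_rot())
E
```

```text
pics
top {'intrinsics': array([[394.2502,   0.    , 310.4218],
       [  0.    , 394.2502, 196.2028],
       [  0.    ,   0.    ,   1.    ]]), 'T': array([[-0.0182,  0.994 , -0.1077,  0.4074],
       [-0.9996, -0.0205, -0.0207, -0.0373],
       [-0.0228,  0.1073,  0.994 ,  1.1685],
       [ 0.    ,  0.    ,  0.    ,  1.    ]])}
scene {'intrinsics': array([[405.2187,   0.    , 325.9235],
       [  0.    , 405.2187, 200.3775],
       [  0.    ,   0.    ,   1.    ]]), 'T': array([[-0.6704, -0.5433,  0.5054,  1.0168],
       [ 0.7419, -0.5036,  0.4427,  0.4123],
       [ 0.014 ,  0.6717,  0.7407,  0.913 ],
       [ 0.    ,  0.    ,  0.    ,  1.    ]])}
{'intrinsics': array([[302.2198,   0.    , 321.8774],
       [  0.    , 302.2198, 199.8451],
       [  0.    ,   0.    ,   1.    ]]), 'tool_from_camera': array([[ 1.    ,  0.0005,  0.0006,  0.0005],
       [ 0.0006, -0.964 , -0.266 , -0.0716],
       [ 0.0005,  0.266 , -0.964 , -0.162 ],
       [ 0.    ,  0.    ,  0.    ,  1.    ]])} 0.1 [ 0.0004  0.8253  0.5647 -0.0006]
```

View pics/top0.png

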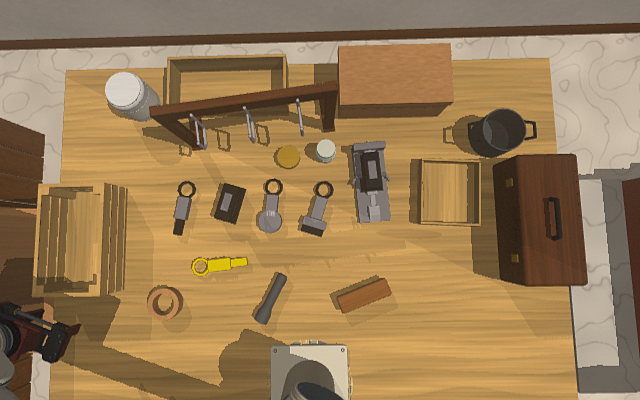

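View pics/scene0.png

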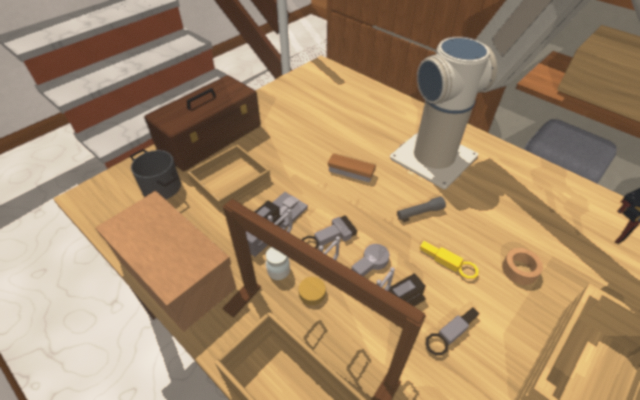

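```bash
cat > h.py <<'E'
from station import *
import cv2,numpy as np
from scipy.spatial.transform import Rotation as R
np.set_printoptions(precision=4,suppress=True)
def rot(q): return R.from_quat([q[1],q[2],q[3],q[0]]).as_matrix()
def quat(M):
    q=R.from_matrix(M).as_quat(); return [q[3],q[0],q[1],q[2]]
def down(yaw):  # tool z down, tool x (jaw) at world angle yaw
    c,s=np.cos(yaw),np.sin(yaw)
    return quat(np.array([[c,s,0],[s,-c,0],[0,0,-1.]]))
def wristT():
    T=np.eye(4); T[:3,:3]=rot(get_ee_rot()); T[:3,3]=get_tcp_pos()
    return T@camera_info("wrist")["tool_from_camera"]
def shot(n,f):
    T=wristT() if n=="wrist" else camera_info(n)["T"]
    im=read_camera(n)[:,:,::-1].copy(); cv2.imwrite(f"pics/{f}.png",im); np.save(f"pics/{f}.npy",T); return im,T
def ray(n,T,px,z):
    K=camera_info(n)["intrinsics"]; px=np.atleast_2d(px).astype(float)
    d=np.c_[(px[:,0]-K[0,2])/K[0,0],-(px[:,1]-K[1,2])/K[1,1],-np.ones(len(px))]@T[:3,:3].T
    return T[:3,3]+d*((z-T[2,3])/d[:,2])[:,None]
def proj(n,T,P):
    K=camera_info(n)["intrinsics"]; c=(np.atleast_2d(P)-T[:3,3])@T[:3,:3]
    return np.c_[K[0,2]+K[0,0]*c[:,0]/-c[:,2],K[1,2]-K[1,1]*c[:,1]/-c[:,2]]
E
python3 - <<'E'
from h import *
T=camera_info("top")["T"]
for n,p,z in[("crev eye",(187,189),.014),("crev tip",(179,232),.014),("spent",(229,203),.058),("round eye",(273,187),.014),("round head",(269,222),.014),("brush eye",(323,189),.014),("brush head",(312,230),.014),("charged",(371,170),.072),("cradle near",(374,220),.014),("cradle far",(367,145),.066),("tray",(449,193),.02),("rackL",(153,106),.325),("rackR",(337,84),.325),("hookL nose",(205,148),.289),("hook2 nose",(253,140),.289),("hook3",(301,133),.289),("jar",(326,150),.075),("tin",(289,156),.026)]: print(n,ray("top",T,p,z)[0])
im=cv2.imread("pics/top0.png")[70:250,140:490]; cv2.imwrite("pics/c1.png",cv2.resize(im,None,fx=2.28,fy=2.28,interpolation=cv2.INTER_CUBIC))
E
```

```text
crev eye [0.5616 0.3533 0.014 ]
crev tip [0.4347 0.375  0.014 ]
spent [0.5131 0.2176 0.058 ]
round eye [0.5622 0.097  0.014 ]
round head [0.4589 0.1096 0.014 ]
brush eye [ 0.5531 -0.0508  0.014 ]
brush head [ 0.4332 -0.0161  0.014 ]
charged [ 0.5967 -0.186   0.072 ]
cradle near [ 0.4589 -0.1974  0.014 ]
cradle far [ 0.67   -0.1779  0.066 ]
tray [ 0.5329 -0.4168  0.02  ]
rackL [0.7081 0.3273 0.325 ]
rackR [ 0.7478 -0.0832  0.325 ]
hookL nose [0.6186 0.2203 0.289 ]
hook2 nose [0.6347 0.11   0.289 ]
hook3 [ 0.6484 -0.0001  0.289 ]
jar [ 0.6562 -0.0609  0.075 ]
tin [0.6519 0.0475 0.026 ]
```

View pics/c1.png

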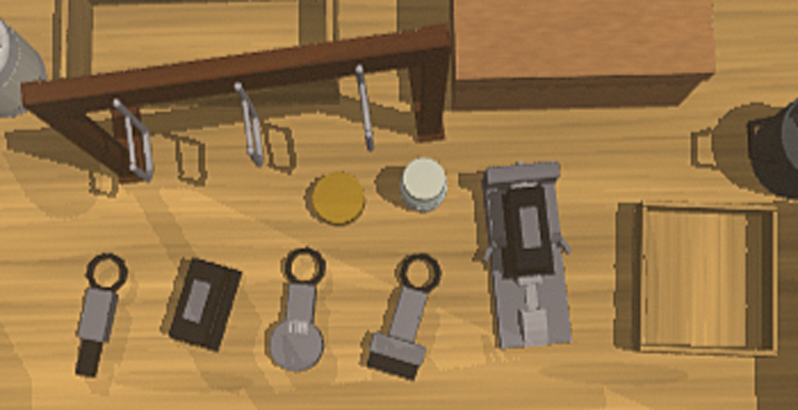

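Run:
```python
from h import *
q=down(np.pi/2)
for f,p in[("w1",(.42,.22,.25)),("w3",(.47,.12,.36)),("w4",(.42,.12,.20)),("w2",(.45,-.27,.25))]:
    move_pose(p,q); wait(.3); shot("wrist",f)
print(get_time())
a=cv2.imread("pics/w1.png");b=cv2.imread("pics/w2.png")
cv2.imwrite("pics/w12.png",cv2.resize(np.vstack([a[:, :],b]),None,fx=.75,fy=.75,interpolation=cv2.INTER_AREA))
a=cv2.imread("pics/w3.png");b=cv2.imread("pics/w4.png")
cv2.imwrite("pics/w34.png",np.vstack([a[:260],b[:260]]))
```

```text
5.875
```

View pics/w12.png

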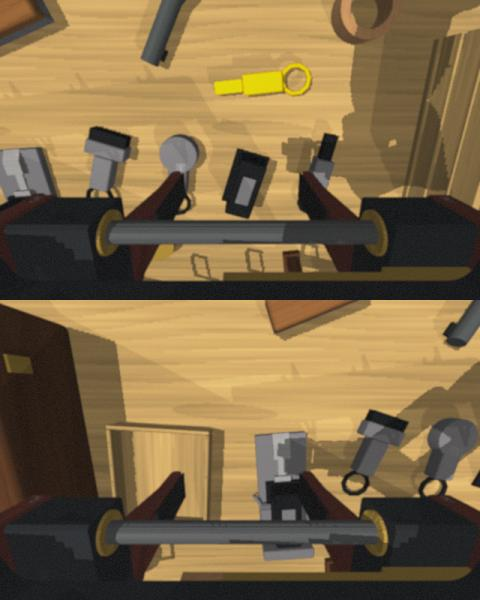

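View pics/w34.png

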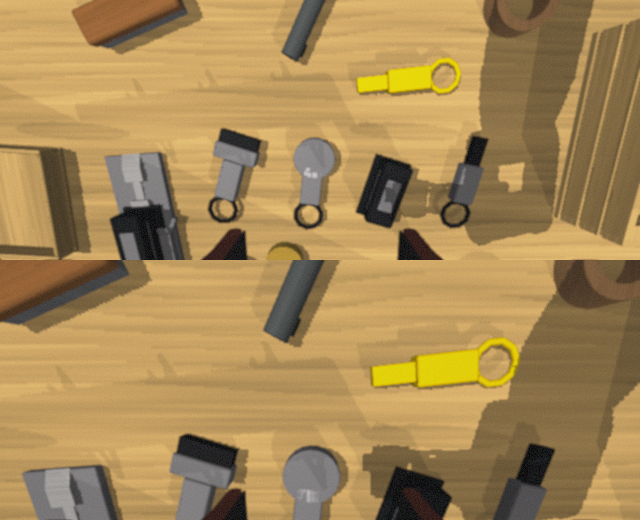

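```bash
cat >> h.py <<'E'
def fwd(th):
    s,c=np.sin(th),np.cos(th)
    return quat(np.array([[0,-c,s],[-1,0,0],[0,-s,-c]]))
E
python3 - <<'E'
from h import *
q=down(np.pi/2)
for f,p,q in[("w6",(.62,-.27,.32),q),("w5",(.57,.16,.37),q),("w7",(.5,.05,.40),fwd(1.05)),("w8",(.45,.18,.33),fwd(1.3))]:
    try: move_pose(p,q); wait(.3); shot("wrist",f)
    except MotionError as e: print(f,e)
print(get_time())
E
ls pics
python3 - <<'E'
import cv2,numpy as np
a=[cv2.imread(f"pics/w{i}.png") for i in(5,6,7,8)]
b=[np.zeros((400,640,3),np.uint8) if x is None else x for x in a]
cv2.imwrite("pics/w58.png",cv2.resize(np.vstack([np.hstack([b[0],b[1]]),np.hstack([b[2],b[3]])]),(800,500),interpolation=cv2.INTER_AREA))
E
```

```text
w7 the arm cannot take that pose within its joint ranges
12.75
c1.png
scene0.png
top0.png
w1.npy
w1.png
w12.png
w2.npy
w2.png
w3.npy
w3.png
w34.png
w4.npy
w4.png
w5.npy
w5.png
w6.npy
w6.png
w8.npy
w8.png[ WARN:0@0.014] global loadsave.cpp:275 findDecoder imread_('pics/w7.png'): can't open/read file: check file path/integrity
```

View pics/w58.png

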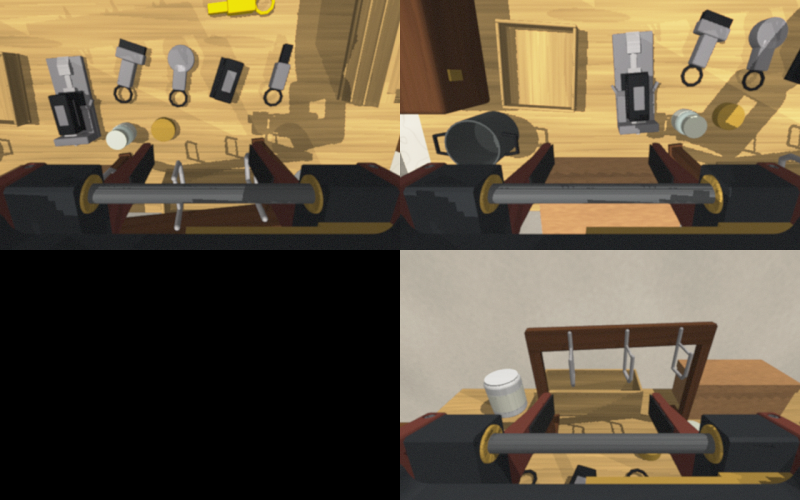

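```bash
cat >> h.py <<'E'
def comps(im,smax=70):
    hsv=cv2.cvtColor(im,cv2.COLOR_BGR2HSV)
    m=((hsv[:,:,1]<smax)|(hsv[:,:,2]<50)).astype(np.uint8)*255
    return m
def nozzles(f,z=.014):
    """eye holes seen in wrist picture f: (eye xy, yaw of +x, component area)"""
    im=cv2.imread(f"pics/{f}.png"); T=np.load(f"pics/{f}.npy"); m=comps(im)
    cs,h=cv2.findContours(m,cv2.RETR_CCOMP,cv2.CHAIN_APPROX_NONE); out=[]
    for i,c in enumerate(cs):
        p=h[0][i][3]; a=cv2.contourArea(c)
        if p<0 or a<40: continue
        A=cv2.contourArea(cs[p])
        if A>12000: continue
        M=cv2.moments(c); e=(M["m10"]/M["m00"],M["m01"]/M["m00"])
        s=np.zeros_like(m); cv2.drawContours(s,cs,p,255,-1); ys,xs=np.nonzero(s)
        P=ray("wrist",T,np.c_[xs,ys],z)[:,:2]; E=ray("wrist",T,e,z)[0,:2]
        d=E-P.mean(0); l=np.ptp(P@(d/np.linalg.norm(d)))
        hd=ray("wrist",T,c.reshape(-1,2),z)[:,:2]; 
        out.append((e,E,np.arctan2(d[1],d[0]),l,2*np.sqrt(a/np.pi)*np.sqrt(np.linalg.norm(np.ptp(hd,axis=0))/np.linalg.norm(np.ptp(c.reshape(-1,2),axis=0)) )**2))
    return out
E
python3 - <<'E'
from h import *
for f in("w3","w5","w6"):
    print(f)
    for o in nozzles(f): print(*o)
    T=np.load(f"pics/{f}.npy"); im=cv2.imread(f"pics/{f}.png")
    hsv=cv2.cvtColor(im,cv2.COLOR_BGR2HSV); m=(hsv[:,:,2]<62).astype(np.uint8)
    cs,_=cv2.findContours(m,cv2.RETR_EXTERNAL,cv2.CHAIN_APPROX_NONE)
    for c in cs:
        if 600<cv2.contourArea(c)<12000:
            r=cv2.minAreaRect(c); b=ray("wrist",T,cv2.boxPoints(r),.058)
            print("dark",r,b[:,:2].mean(0),np.linalg.norm(b[0]-b[1]),np.linalg.norm(b[2]-b[1]))
a=cv2.imread("pics/w5.png");b=cv2.imread("pics/w6.png");c=cv2.imread("pics/w8.png")
A=cv2.resize(b[20:230,150:450],None,fx=2.6,fy=2.6,interpolation=cv2.INTER_CUBIC)
cv2.imwrite("pics/c6.png",A)
B=cv2.resize(c[100:250,180:540],None,fx=2.2,fy=2.2,interpolation=cv2.INTER_CUBIC)
C=cv2.resize(a[60:190,300:540],None,fx=2,fy=2,interpolation=cv2.INTER_CUBIC)
C=cv2.copyMakeBorder(C,0,0,0,B.shape[1]-C.shape[1],cv2.BORDER_CONSTANT)
cv2.imwrite("pics/c8.png",np.vstack([B,C]))
E
```

```text
w3
(308.00823529411764, 214.738431372549) [0.5642 0.0959] -0.11224259174673419 0.15753246444293723 0.04208046052633617
(454.6350574712643, 213.51806239737272) [0.5617 0.3541] -0.20766063382366015 0.15806323878125944 0.04107728223309274
(222.53744664338376, 208.83275126115637) [ 0.5534 -0.0539] -0.30305851269065764 0.1581939042480025 0.04201650642503723
dark ((383.9888610839844, 191.24610900878906), (38.93415832519531, 66.07008361816406), 19.29004669189453) [0.5122 0.218 ] 0.10456594853019269 0.06087240140053705
w5
(284.8668032786885, 156.3514344262295) [0.5642 0.0958] -0.10424490499587395 0.159063309008377 0.04271650951810761
(436.4179783140958, 154.73662119622244) [0.5618 0.3546] -0.203244919444523 0.15844015974039422 0.04203608603982828
(196.57053941908714, 150.00207468879668) [ 0.5532 -0.054 ] -0.3018385546523448 0.15732229522085944 0.04247249771875576
dark ((112.55882263183594, 180.23532104492188), (69.60772705078125, 55.298118591308594), 75.96376037597656) [ 0.598  -0.1757] 0.08963124153331235 0.10919639301562044
dark ((361.8499755859375, 127.94998931884766), (35.73373031616211,
[... 1199 characters left out ...]
 (89.95309448242188, 54.727848052978516), 54.7132568359375) [ 0.6831 -0.509 ] 0.08445398209500335 0.12617812087975377
dark ((377.3549499511719, 155.24447631835938), (77.47171783447266, 43.36103820800781), 86.98721313476562) [ 0.6015 -0.1927] 0.05848641977774983 0.10848195989020214
dark ((564.75, 127.75000762939453), (31.622772216796875, 35.733734130859375), 18.434947967529297) [0.563  0.0612] 0.04511975646194546 0.045050974074443105
dark ((466.5862121582031, 121.03450012207031), (30.82542610168457, 34.53933334350586), 21.801406860351562) [ 0.5539 -0.0739] 0.04356955286130189 0.042834707955195755
dark ((627.0, 106.5), (53.0, 24.0), 90.0) [0.5358 0.1389] 0.03145786774338244 0.07052307262192908
```

View pics/c6.png

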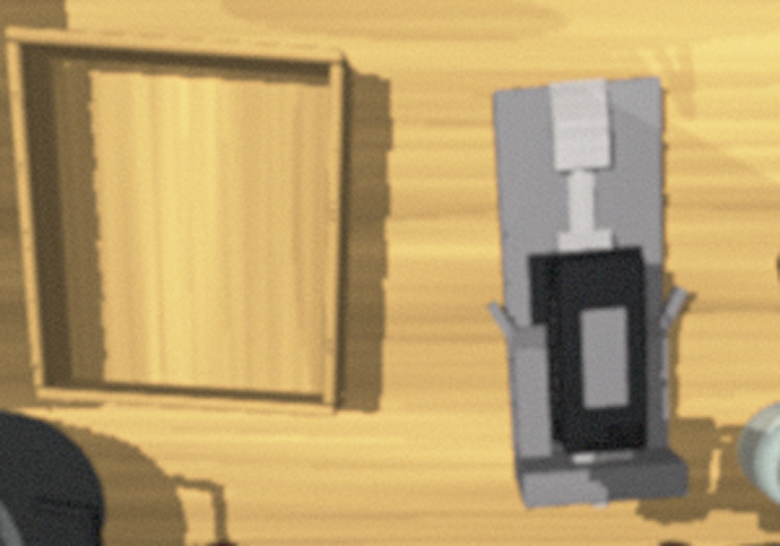

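View pics/c8.png

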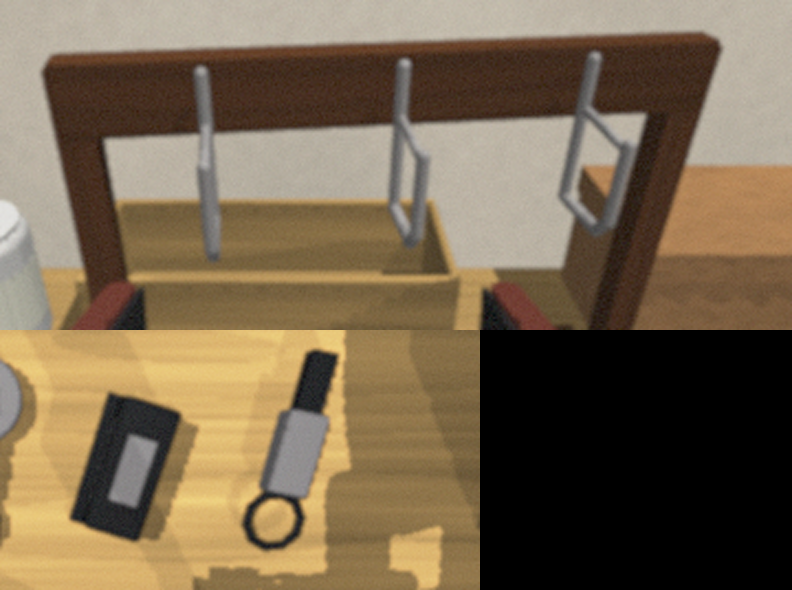

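Run:
```python
from h import *
T8=np.load("pics/w8.npy");T6=np.load("pics/w6.npy");T5=np.load("pics/w5.npy");T3=np.load("pics/w3.npy");Tt=camera_info("top")["T"]
c8=lambda *p:np.array(p)/2.2+[180,100]
c6=lambda *p:np.array(p)/2.6+[150,20]
c5=lambda *p:(np.array(p)-[0,330])/2+[300,60]
np.set_printoptions(precision=4,suppress=True)
print("cam8",T8[:3,3])
print("noses w8",ray("wrist",T8,c8((205,163),(424,153),(630,147)),.289))
print("bowlfront bottom w8",ray("wrist",T8,c8((213,258),(413,242),(602,232)),.219))
print("rail top front corners w8",ray("wrist",T8,c8((47,66),(715,45)),.325))
print("bowl front top-cam",ray("top",Tt,[(205.5,147.5),(253.5,141),(301.5,135)],.219))
print("rail top near corners topcam",ray("top",Tt,np.array([(25,105),(442,52)])/2.28+[140,70],.325))
print("apron near corners",ray("wrist",T6,c6((495,92),(662,79)),.014))
print("apron sides",ray("wrist",T6,c6((502,230),(664,250)),.014))
pad=ray("wrist",T6,c6((550,86),(604,80),(610,166),(557,170)),.022);print("pad",pad,pad.mean(0))
print("tooth near-pack edge",ray("wrist",T6,c6((560,250),(612,246)),.022))
b=ray("wrist",T6,c6((560,254),(641,248),(648,447),(568,455)),.072);print("charged top",b,b.mean(0))
print("endwall top far",ray("wrist",T6,c6((520,507),(690,495)),.0))
t=ray("wrist",T6,c6((5,30),(345,52),(337,412),(40,392)),.045);print("tray",t,t.mean(0))
s=ray("wrist",T5,c5((120,398),(180,413),(137,541),(84,524)),.058);print("spent top",s,s.mean(0))
for f,T,box,z in(("w6",T6,(330,120,420,200),.072),("w5",T5,(335,95,390,165),.058),("w3",T3,(355,150,420,235),.058)):
    im=cv2.imread(f"pics/{f}.png"); x0,y0,x1,y1=box; g=cv2.cvtColor(im,cv2.COLOR_BGR2HSV)[y0:y1,x0:x1]
    m=((g[:,:,1]<60)&(g[:,:,2]>85)).astype(np.uint8)
    for c in cv2.findContours(m,cv2.RETR_EXTERNAL,cv2.CHAIN_APPROX_NONE)[0]:
        if 150<cv2.contourArea(c)<1500:
            q=cv2.boxPoints(cv2.minAreaRect(c))+[x0,y0]; P=ray("wrist",T,q,z)[:,:2]; e=[P[1]-P[0],P[2]-P[1]]; l=max(e,key=np.linalg.norm)
            print("label",f,q.mean(0),P.mean(0),[np.linalg.norm(v) for v in e],np.arctan(l[1]/l[0]))
```

```text
cam8 [0.3143 0.1801 0.4432]
noses w8 [[0.6301 0.2362 0.289 ]
 [0.6425 0.1191 0.289 ]
 [0.6504 0.004  0.289 ]]
bowlfront bottom w8 [[ 0.6443  0.2391  0.219 ]
 [ 0.662   0.117   0.219 ]
 [ 0.6738 -0.005   0.219 ]]
rail top front corners w8 [[ 0.6805  0.3292  0.325 ]
 [ 0.7222 -0.0692  0.325 ]]
bowl front top-cam [[0.6367 0.2395 0.219 ]
 [0.6502 0.1205 0.219 ]
 [0.6625 0.0017 0.219 ]]
rail top near corners topcam [[ 0.6852  0.3313  0.325 ]
 [ 0.7277 -0.0758  0.325 ]]
apron near corners [[ 0.4638 -0.2439  0.014 ]
 [ 0.4574 -0.1533  0.014 ]]
apron sides [[ 0.5359 -0.2389  0.014 ]
 [ 0.547  -0.1457  0.014 ]]
pad [[ 0.4623 -0.215   0.022 ]
 [ 0.4594 -0.1862  0.022 ]
 [ 0.5026 -0.1807  0.022 ]
 [ 0.5046 -0.2097  0.022 ]] [ 0.4822 -0.1979  0.022 ]
tooth near-pack edge [[ 0.547  -0.2065  0.022 ]
 [ 0.5448 -0.1773  0.022 ]]
charged top [[ 0.549  -0.2134  0.072 ]
 [ 0.5461 -0.1728  0.072 ]
 [ 0.6491 -0.1624  0.072 ]
 [ 0.6535 -0.2052  0.072 ]] [ 0.5994 -0.1884  0.072 ]
endwall top far [[ 0.7067 -0.2234  0.    ]
 [ 0.6987 -0.1144  0.    ]]
tray [[ 0.4406 -0.4912  0.045 ]
 [ 0.4508 -0.3215  0.045 ]
 [ 0.6352 -0.3326  0.045 ]
 [ 0.6235 -0.4991  0.045 ]] [ 0.5375 -0.4111  0.045 ]
spent top [[0.4665 0.2158 0.058 ]
 [0.4772 0.261  0.058 ]
 [0.5732 0.2327 0.058 ]
 [0.5597 0.1907 0.058 ]] [0.5192 0.225  0.058 ]
label w6 [382.2062 157.0664] [ 0.6009 -0.1887] [np.float64(0.023563805118679754), np.float64(0.05162155179669545)] 0.09612806926879916
label w6 [406.3369 155.3743] [ 0.5997 -0.156 ] [np.float64(0.019198737033508162), np.float64(0.09654307148192992)] 0.10781023793811678
label w6 [351.3486 158.7371] [ 0.6045 -0.2301] [np.float64(0.02542535482188162), np.float64(0.1078582758654913)] 0.20562306508268435
label w5 [365.95 130.15] [0.5192 0.2265] [np.float64(0.05179186217782692), np.float64(0.02308383283506447)] -0.30221380220883537
```

```bash
cat >> h.py <<'E'
CY=.082; CO=np.array([.5571,-.1922])
def cr(x,y=0.): return CO+np.array([x*np.cos(CY)-y*np.sin(CY),x*np.sin(CY)+y*np.cos(CY)])
CQ=down(np.pi/2+CY)
def P(xy,z): return [float(xy[0]),float(xy[1]),float(z)]
E
python3 - <<'E'
from h import *
command_gripper(0.0)
p=cr(-.067)
try: move_pose(P(p,.16),CQ)
except MotionError: 
    move_pose([.4,.0,.35],down(np.pi/2)); move_pose(P(p,.16),CQ)
movel(P(p,.03))
print(movel(P(p,.0115),v=.02,until_force=20),get_tcp_pos(),get_ft_force())
wait(.6); print(get_ft_force()); 
movel(P(p,.16)); 
command_gripper(1.0)
move_pose(P(cr(.06),.30),CQ); wait(.3); im,T=shot("wrist","w9")
g=cv2.cvtColor(im,cv2.COLOR_BGR2HSV)
px=proj("wrist",T,[P(cr(.043),.072),P(cr(.023),.072)]); print(px,get_time())
x0,y0=px.min(0).astype(int)-50;x1,y1=px.max(0).astype(int)+50;y0=max(y0,0)
cv2.imwrite("pics/c9.png",cv2.resize(im[max(y0-60,0):y1,x0-30:x1+30],None,fx=2.5,fy=2.5))
m=((g[:,:,1]<60)&(g[:,:,2]>85)).astype(np.uint8)[y0:y1,x0:x1]
for c in cv2.findContours(m,cv2.RETR_EXTERNAL,cv2.CHAIN_APPROX_NONE)[0]:
    if cv2.contourArea(c)>300:
        q=cv2.boxPoints(cv2.minAreaRect(c))+[x0,y0]; Q=ray("wrist",T,q,.072)[:,:2]; e=[Q[1]-Q[0],Q[2]-Q[1]]; l=max(e,key=np.linalg.norm)
        print("label",q.mean(0),Q.mean(0),[np.linalg.norm(v) for v in e],np.arctan(l[1]/l[0]))
E
```

```text
True [ 0.4906 -0.1978  0.0144] [-0.957  -0.2703  8.4012]
[-1.4806 -0.2033  7.7369]
[[322.0172 161.3767]
 [322.001  145.6914]] 23.5667
label [340.2369 189.002 ] [ 0.6365 -0.1627] [np.float64(0.13341880714881135), np.float64(0.06421201287141111)] -0.6911241000858733
label [322. 148.] [ 0.5834 -0.19  ] [np.float64(0.050529991052116904), np.float64(0.02256320166646024)] 0.07309130981097413
label [318.5 148. ] [ 0.5864 -0.1943] [np.float64(0.08656892730039668), np.float64(0.1341956862766254)] 0.1089151234393157
```

View pics/c9.png

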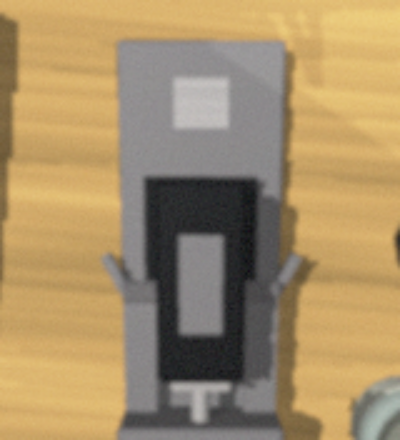

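Run:
```python
from h import *
command_gripper(.78)
a,b,c=cr(-.006),cr(-.068),cr(-.036)
move_pose(P(a,.13),CQ); movel(P(a,.043),v=.1); command_gripper(0.3); print("w",get_grip_width())
movel(P(b,.043),v=.05); print(get_tcp_pos(),get_ft_force(),get_grip_width())
command_gripper(.78); movel(P(b,.10)); movel(P(c,.10)); movel(P(c,.043)); command_gripper(0.3); print("w",get_grip_width())
print(movel(P(c,.06),v=.03)); print(get_ft_force(),get_grip_width())
movel(P(c,.16)); print(get_ft_force())
wait(.2); shot("wrist","w10"); im,_=shot("scene","s10"); print(get_time())
cv2.imwrite("pics/c10.png",np.hstack([cv2.resize(im[120:330,180:400],None,fx=1.8,fy=1.8),cv2.resize(cv2.imread("pics/w10.png"),(378,378))]))
```

```text
w 0.5209145163888552
[ 0.4893 -0.1982  0.0434] [ 4.2216 -1.4721  6.8109] 0.5228185130500415
w 0.5181178223708987
False
[ 0.2771  0.2006 -4.6003] 0.5254089195416091
[ 0.0346  0.7215 -5.0409]
32.05
```

View pics/c10.png

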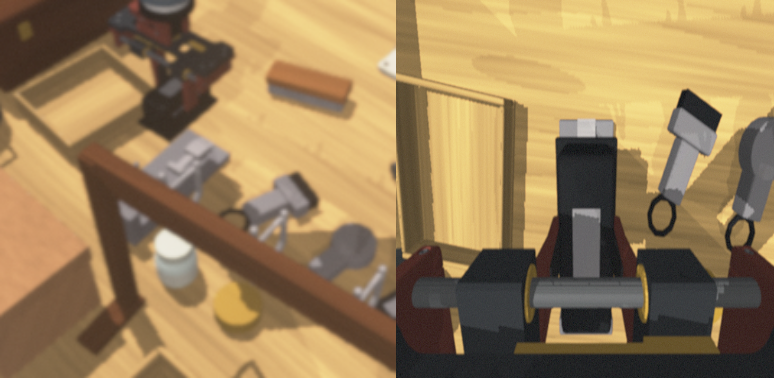

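Run:
```python
from h import *
t=[.536,-.413]; q=down(np.pi/2-.055)
move_pose(P(t,.16),q); movel(P(t,.045),v=.1); print(movel(P(t,.034),v=.02,until_force=4),get_tcp_pos(),get_ft_force())
command_gripper(.8); movel(P(t,.16),v=.2); wait(.1); shot("wrist","w11")
s=[.5192,.2258]; q=down(np.pi/2-.302)
move_pose(P([.45,-.1],.25),down(np.pi/2)); move_pose(P(s,.14),q); shot("wrist","w12"); 
T=np.load("pics/w12.npy"); im=cv2.imread("pics/w12.png"); print(proj("wrist",T,[P(s,.058)]))
movel(P(s,.029),v=.12); command_gripper(.3); print("w",get_grip_width())
movel(P(s,.14),v=.1); wait(.3); print(get_ft_force(),get_time()); shot("wrist","w13")
cv2.imwrite("pics/c13.png",np.hstack([cv2.resize(cv2.imread(f"pics/w{i}.png"),(400,330)) for i in(11,13)]))
```

```text
True [ 0.5361 -0.4131  0.0367] [-0.8098  0.7825  4.2881]
[[322.4771 203.9567]]
w 0.5229108648928782
[-0.7305  0.0866 -4.9775] 41.9667
```

View pics/c13.png

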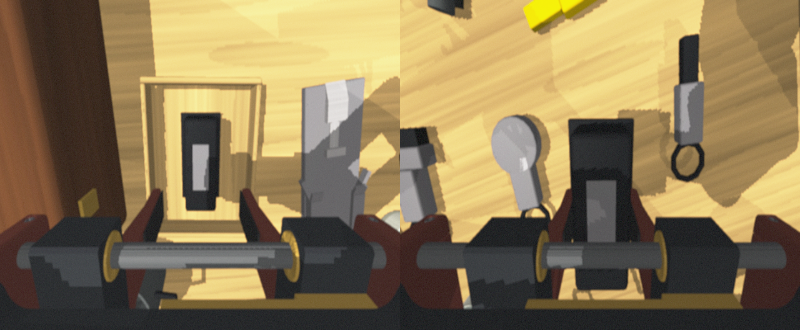

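Run:
```python
from h import *
move_pose(P([.45,0],.25),down(np.pi/2)); c=cr(-.035)
move_pose(P(c,.16),CQ); movel(P(c,.06),v=.1); print(movel(P(c,.0425),v=.02,until_force=14),get_tcp_pos(),get_ft_force())
command_gripper(.78); movel(P(c,.14)); b=cr(-.060)
shot("wrist","w14a")
move_pose(P(cr(.03),.2),CQ); wait(.2); im,T=shot("wrist","w14")
px=proj("wrist",T,[P(cr(-.034),.072)])[0]; x0,y0=(px-[60,60]).astype(int); y0=max(y0,0)
g=cv2.cvtColor(im,cv2.COLOR_BGR2HSV)[y0:y0+120,x0:x0+120]; m=((g[:,:,1]<60)&(g[:,:,2]>85)).astype(np.uint8)
print(px)
for c in cv2.findContours(m,cv2.RETR_EXTERNAL,cv2.CHAIN_APPROX_NONE)[0]:
    if cv2.contourArea(c)>300:
        q=cv2.boxPoints(cv2.minAreaRect(c))+[x0,y0]; Q=ray("wrist",T,q,.072)[:,:2]; e=[Q[1]-Q[0],Q[2]-Q[1]]; l=max(e,key=np.linalg.norm)
        d=Q.mean(0)-CO; print("label",Q.mean(0),[np.linalg.norm(v) for v in e],np.arctan(l[1]/l[0]),"cradle xy",d@[np.cos(CY),np.sin(CY)],d@[-np.sin(CY),np.cos(CY)])
cv2.imwrite("pics/c14.png",im); print(get_time())
```

```text
True [ 0.5223 -0.1951  0.0434] [-0.873  -0.1676  4.429 ]
[321.3817 127.4401]
label [ 0.5217 -0.1959] [np.float64(0.022634212951024166), np.float64(0.05042096591753757)] 0.09067265664111876 cradle xy -0.03560586778810795 -0.0008148871782283997
label [ 0.525  -0.1943] [np.float64(0.08835437827793945), np.float64(0.10773557642250343)] 0.12451539908811558 cradle xy -0.03214543390791572 0.0005786065744231549
48.0
```

View pics/c14.png

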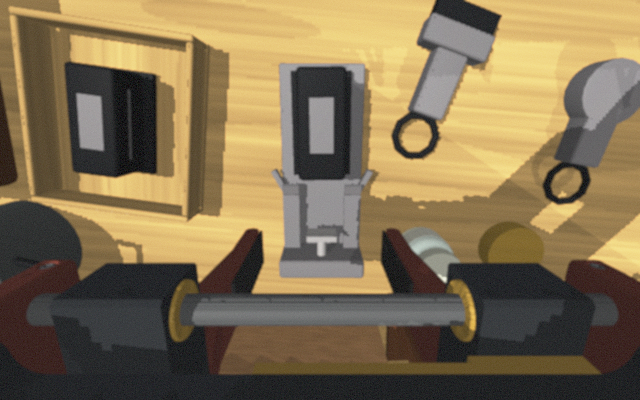

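Run:
```python
from h import *
g=-.0355-.034; a=cr(g)
move_pose(P(a,.14),CQ); movel(P(a,.045),v=.1); command_gripper(.3); print("w",get_grip_width())
for x in (.0,.022,.035,.042,.0475):
    r=movel(P(cr(x-.034),.045),v=.03,until_force=45); d=np.array(get_tcp_pos())[:2]-CO
    print(x,r,d@[np.cos(CY),np.sin(CY)]+.034,get_ft_force())
    if r: break
wait(.3); command_gripper(.78); wait(.4); e=cr(x-.034); movel(P(e,.16),v=.1)
move_pose(P(cr(.06),.25),CQ); wait(.2); im,T=shot("wrist","w15")
px=proj("wrist",T,[P(cr(.043),.072)])[0]; x0,y0=(px-[60,60]).astype(int); y0=max(y0,0)
h=cv2.cvtColor(im,cv2.COLOR_BGR2HSV)[y0:y0+120,x0:x0+120]; m=((h[:,:,1]<60)&(h[:,:,2]>85)).astype(np.uint8)
for c in cv2.findContours(m,cv2.RETR_EXTERNAL,cv2.CHAIN_APPROX_NONE)[0]:
    if cv2.contourArea(c)>300:
        q=cv2.boxPoints(cv2.minAreaRect(c))+[x0,y0]; Q=ray("wrist",T,q,.072)[:,:2]; d=Q.mean(0)-CO
        print("label",Q.mean(0),"cradle xy",d@[np.cos(CY),np.sin(CY)],d@[-np.sin(CY),np.cos(CY)])
cv2.imwrite("pics/c15.png",cv2.resize(im[:270,200:460],None,fx=2.2,fy=2.2)); print(get_time())
```

```text
w 0.5212329807818844
0.0 False -0.0025930239158321877 [-10.4132  -0.181   13.5938]
0.022 False 0.019717088980171577 [-9.4814 -0.814  12.5568]
0.035 False 0.030086389254005017 [-17.2059  -2.8969  18.1034]
0.042 False 0.03622235189615949 [-20.8907  -3.3168  18.3934]
0.0475 False 0.041366083587246 [-19.3135  -3.9292  18.1913]
label [ 0.5837 -0.1895] cradle xy 0.026692991789787603 0.0005281630486322218
label [ 0.6028 -0.1834] cradle xy 0.04631682554426473 0.005049217317680317
label [ 0.5957 -0.2239] cradle xy 0.035855136683673294 -0.034791112710178436
56.9417
```

View pics/c15.png

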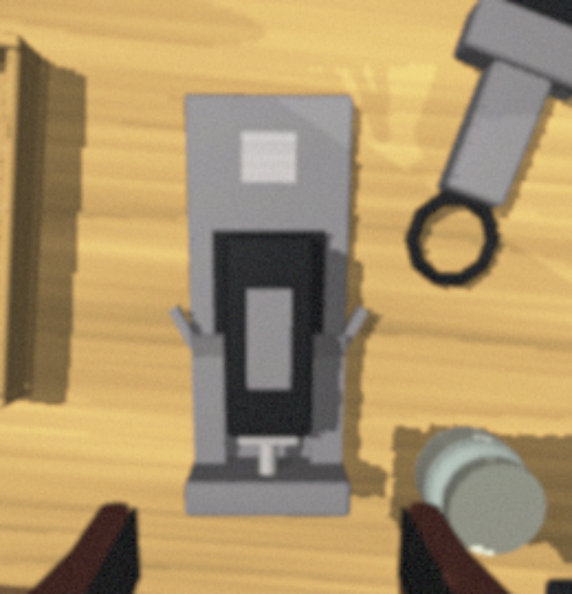

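```bash
cat > push.py <<'E'
from h import *
u=np.array([np.cos(CY),np.sin(CY)])
cx=lambda: (np.array(get_tcp_pos())[:2]-CO)@u
x0=.0258; g=x0-.036; a=cr(g)
move_pose(P(a,.14),CQ); movel(P(a,.046),v=.1); command_gripper(.3); print("w",get_grip_width())
off=x0-cx()
x=x0
for i in range(14):
    x+=.003 
    r=movel(P(cr(x-off),.046),v=.03,until_force=60); wait(.1); print(round(x,4),r,round(cx()+off,4),get_ft_force())
    if r or cx()+off>.0485: break
wait(.3); command_gripper(.78); wait(.4); p=get_tcp_pos(); movel(P(p,.16),v=.1)
move_pose(P(cr(.06),.25),CQ); wait(.2); im,T=shot("wrist","w16")
px=proj("wrist",T,[P(cr(.043),.072)])[0]; x0,y0=(px-[60,60]).astype(int); y0=max(y0,0)
h=cv2.cvtColor(im,cv2.COLOR_BGR2HSV)[y0:y0+120,x0:x0+120]; m=((h[:,:,1]<60)&(h[:,:,2]>85)).astype(np.uint8)
for c in cv2.findContours(m,cv2.RETR_EXTERNAL,cv2.CHAIN_APPROX_NONE)[0]:
    if cv2.contourArea(c)>300:
        q=cv2.boxPoints(cv2.minAreaRect(c))+[x0,y0]; Q=ray("wrist",T,q,.072)[:,:2]; d=Q.mean(0)-CO
        print("label",Q.mean(0),"cradle xy",d@u,d@[-u[1],u[0]])
cv2.imwrite("pics/c16.png",cv2.resize(im[:270,200:460],None,fx=1.6,fy=1.6)); print(get_time())
E
python3 push.py
```

```text
w 0.524880199617262
0.0288 False 0.0263 [-10.4025   0.0106  11.8235]
0.0318 False 0.0277 [-14.9311  -2.5529  15.6795]
0.0348 False 0.0299 [-17.2929  -3.1144  17.2852]
0.0378 False 0.0325 [-18.2171  -2.8055  17.6789]
0.0408 False 0.0353 [-19.2707  -3.3353  18.0301]
0.0438 False 0.0381 [-18.3521  -3.077   15.9841]
0.0468 False 0.041 [-19.2071  -4.1827  16.8394]
0.0498 False 0.0438 [-20.0488  -3.5592  16.5566]
0.0528 False 0.0467 [-19.1922  -3.2923  16.073 ]
0.0558 False 0.0495 [-19.9618  -3.0602  16.1947]
label [ 0.6607 -0.1838] cradle xy 0.10392098978113175 -0.00010413094040917246
label [ 0.6011 -0.1881] cradle xy 0.04419253240189853 0.0005213806913760577
label [ 0.5932 -0.1893] cradle xy 0.03618311782493934 -2.979044642271506e-05
65.8833
```

```bash
cat >> h.py <<'E'
RY=.103; RU=np.array([np.cos(RY),np.sin(RY)])
NOSE={1:np.array([.6297,.2395]),2:np.array([.641,.1205]),3:np.array([.652,.0018])}
GD=.045
def find(guess,tag):
    """look from above the expected eye, return eye xy, yaw"""
    move_pose(P(np.array(guess)+[.03,0],.31),down(np.pi/2)); wait(.2); shot("wrist",tag)
    o=[o for o in nozzles(tag) if np.linalg.norm(o[1]-guess)<.07 and .14<o[3]<.18]
    for x in o: print("nozzle",x[1:])
    return min(o,key=lambda x:np.linalg.norm(x[1]-guess))[1:3]
def hang(guess,hook,tag):
    command_gripper(1.0); E,y=find(guess,tag); u=np.array([np.cos(y),np.sin(y)])
    g=E-GD*u; q=down(np.pi/2+y)
    move_pose(P(g,.12),q); movel(P(g,.004),v=.1); command_gripper(.0); print("w",get_grip_width()*88)
    movel(P(g,.12),v=.15); print("F",get_ft_force())
    Q=down(np.pi/2+RY); t=NOSE[hook]+.004*RU-GD*RU
    move_pose(P(t-.13*RU,.325),Q); movel(P(t,.325),v=.12); wait(.2); shot("top",tag+"t"); shot("scene",tag+"a")
    movel(P(t,.26),v=.05); r=movel(P(t,.219),v=.03,until_force=25); print("down",r,get_tcp_pos(),get_ft_force())
    wait(.2); print(get_ft_force()); shot("scene",tag+"b")
    command_gripper(1.0); wait(.3); movel(P(t,.33),v=.12); movel(P(t-.13*RU,.33),v=.15); wait(.5); shot("scene",tag+"c"); shot("top",tag+"d")
    print("t",get_time())
E
python3 - <<'E'
from h import *
hang([.5535,-.054],3,"n3")
cv2.imwrite("pics/cn3.png",np.vstack([np.hstack([cv2.resize(cv2.imread(f"pics/n3{k}.png")[150:330,200:400],(400,300)) for k in "ab"]),np.hstack([cv2.resize(cv2.imread(f"pics/n3c.png")[150:330,200:400],(400,300)),cv2.resize(cv2.imread(f"pics/n3d.png")[70:250,180:380],(400,300))])]))
E
```

```text
nozzle (array([ 0.5249, -0.0894]), np.float64(-0.23741415298166685), np.float64(0.16010194029506658), np.float64(0.04123266097870424))
w 33.855810878128636
F [ 0.0399  0.8181 -1.6752]
down False [ 0.6114 -0.0024  0.2194] [-1.6875  0.3732  0.5864]
[-1.7115 -0.1409  3.627 ]
t 80.85
```

View pics/cn3.png

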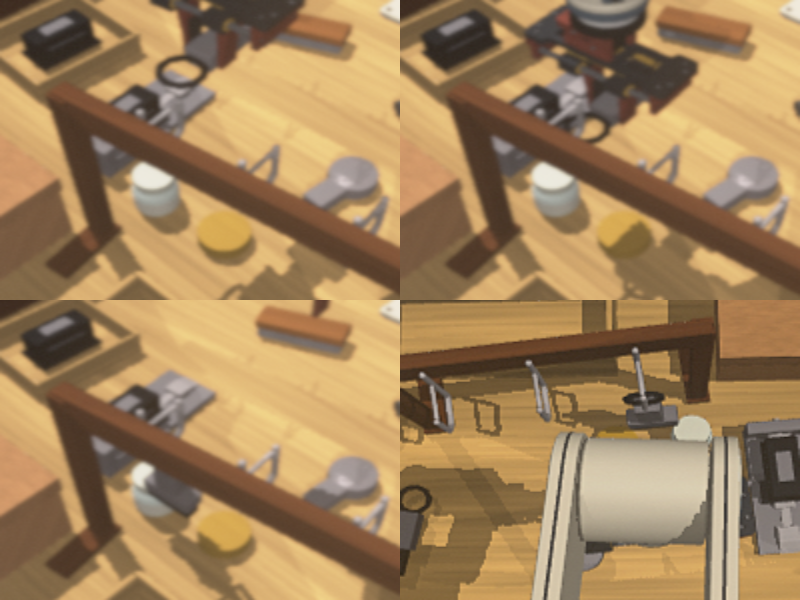

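Run:
```python
from h import *
hang([.5642,.0957],2,"n2")
hang([.5618,.3545],1,"n1")
move_pose([.42,0,.35],down(np.pi/2)); movej([1.181,.423,1.63,0,1.089,-.019]); wait(.5)
a,_=shot("top","e1"); b,_=shot("scene","e2"); print(get_time())
cv2.imwrite("pics/ce.png",np.vstack([cv2.resize(a[60:230,150:490],(800,400),interpolation=cv2.INTER_CUBIC),cv2.resize(b[130:370,120:560],(367,200))[:, :] if 0 else cv2.copyMakeBorder(cv2.resize(b[130:370,120:560],(367,200)),0,0,0,433,cv2.BORDER_CONSTANT)]))
```

```text
nozzle (array([0.5642, 0.0961]), np.float64(-0.11363856944091222), np.float64(0.15995090893835268), np.float64(0.041718454506791444))
w 34.38385424997612
F [ 0.1205  0.5574 -1.8287]
down False [0.6003 0.1163 0.2194] [-2.5906 -0.0655  1.2392]
[-1.8523 -0.0496  2.4547]
t 95.4917
nozzle (array([0.5617, 0.3548]), np.float64(-0.19200431075347116), np.float64(0.15974154210120917), np.float64(0.04159920780603984))
w 34.245083980478334
F [-0.6723  0.4383 -1.0975]
down False [0.5891 0.2353 0.2194] [-1.4011 -0.2495  1.5295]
[-1.3132 -0.8609  1.9707]
t 110.6833
114.4333
```

View pics/ce.png

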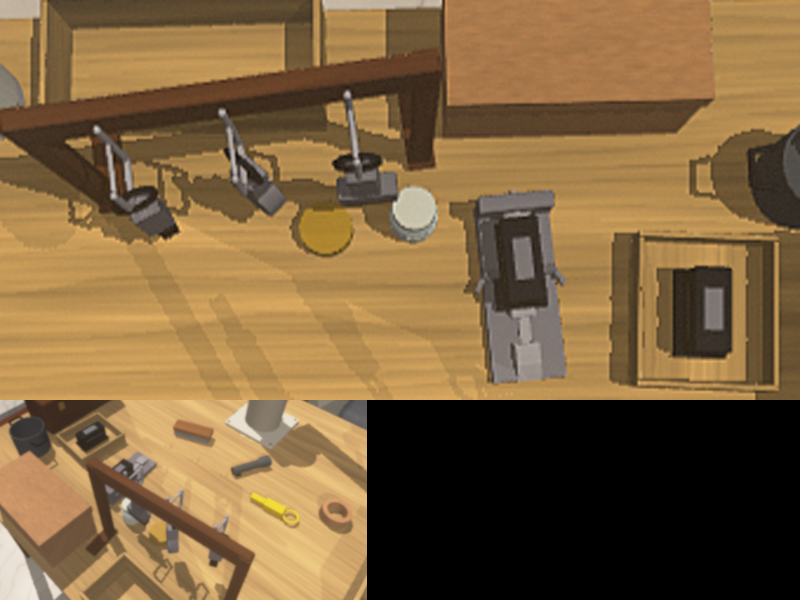

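Run:
```python
from h import *
ims=[]
for k,y in enumerate((.22,.02)):
    for z in(.18,.22,.26):
        try: move_pose([.43,y,z],fwd(1.3)); break
        except MotionError as e: print(y,z,e)
    wait(.3); im,T=shot("wrist",f"f{k}"); print(z,T[:3,3])
    px=proj("wrist",T,[P(NOSE[2]+.02*RU,.222)])[0]; print(px)
    pts=proj("wrist",T,[P(NOSE[h]+.02*RU,.18) for h in(1,2,3)]); print(pts)
    x0=int(np.clip(pts[:,0].min()-60,0,400)); ims.append(cv2.resize(im[0:230,x0:x0+320],(400,288),interpolation=cv2.INTER_CUBIC))
    if k==0:
        # also a tight crop on hook2
        c=pts[1].astype(int); t=im[max(c[1]-110,0):max(c[1]-110,0)+190,max(c[0]-70,0):max(c[0]-70,0)+140]
    else:
        c=pts[1].astype(int); t2=im[max(c[1]-110,0):max(c[1]-110,0)+190,max(c[0]-70,0):max(c[0]-70,0)+140]
e=cv2.imread("pics/e1.png")[100:155,235:275]
row=np.hstack([cv2.resize(t,(230,312),interpolation=cv2.INTER_CUBIC),cv2.resize(t2,(230,312),interpolation=cv2.INTER_CUBIC),cv2.resize(e,(227,312),interpolation=cv2.INTER_CUBIC)])
row=cv2.copyMakeBorder(row,0,0,0,800-row.shape[1],cv2.BORDER_CONSTANT)
cv2.imwrite("pics/cf.png",np.vstack([np.hstack(ims),row])); print(get_time())
```

```text
0.18 [0.2943 0.2202 0.2932]
[405.6629  90.4716]
[[303.8518 128.8478]
 [400.799  126.0186]
 [492.6674 123.4042]]
0.02 0.18 the arm cannot take that pose within its joint ranges
0.02 0.22 the arm cannot take that pose within its joint ranges
0.02 0.26 the arm cannot take that pose within its joint ranges
0.26 [0.2943 0.2201 0.2932]
[405.603   90.4439]
[[303.7903 128.8086]
 [400.7373 125.9913]
 [492.5988 123.3885]]
118.5583
```

View pics/cf.png

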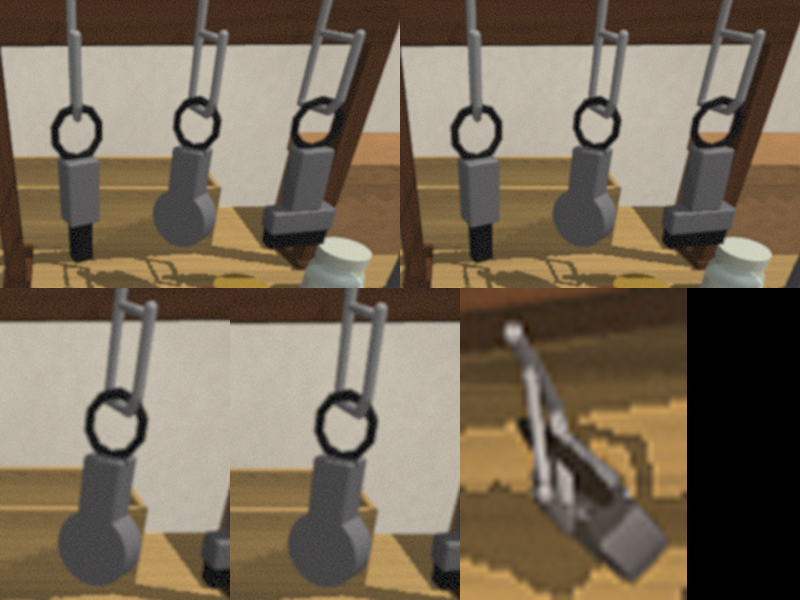

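Run:
```python
from h import *
wait(2); print(get_ft_force(),get_time()); job_done()
```

```text
[ 0.1735 -0.1749 -0.8982] 120.5583
the job is handed in; nothing more can be done
```

The job is done and handed in at 120.6 s of the 208 s allowed; `job_done()` gives no verdict, so the results below are from my own checks.

- **Charged pack:** I pressed the catch, slid the pack back, lifted it out and set it down in the tray. The pictures show it upright on the tray floor.
- **Spent pack:** The first push stopped short because the arm gave about 6 mm, and the pack sprang back to about x = 26 mm. The second push took it to about 49 mm. It then settled at about 44 mm, where the charged pack had sat. I did not measure the catch height; I take it as latched because the ejector no longer pushes the pack back.
- **Nozzles:** All three were present. They went to the left hook (crevice), the middle hook (round) and the right hook (brush). The brush had been knocked about 4.5 cm aside, and a fresh look before the grasp caught it. The last close view shows all three hanging inside closed gates. The round one hangs twisted, with its eye about 5 mm off its bowl's middle.
- **Other things:** The yellow look-alike, jar and tin look unmoved in the last pictures, though I did not measure them. The arm was clear of everything at hand-in.

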